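# Lock the bayonet cap on the bearing preload pot

### The arm

A 6-joint arm with a two-finger parallel gripper is mounted at the origin on a cart in front of the work surface, level with it; the furniture and walls round the work are solid. World frame = base frame: x ahead of the robot, y to its left, z up, the work surface at z = 0. Lengths are in mm, angles in rad, forces in N, time in s.
With the tool pointing down it reaches from about 350 to 975 mm from the base axis. Payload 7.1 kg.
Tool frame: the origin (TCP) lies between the finger pads; the fingertips stand 14 mm ahead of it and the grasp point (between the pads) lies 5 mm behind it; z points along the fingers, y is the direction in which the jaws open and shut (so a half turn about z gives the same grasp; the last joint's range is limited). The gripper opens to 88 mm and grips with 3 to 60 N. Pads are 20 mm wide; open, the fingers measure 115 mm over their backs; the gripper's body (75 mm by 178 mm) begins 61 mm behind the grasp point.
Start: joints at [-1.331, 0.423, 1.63, -0, 1.089, -0.019], TCP at [159.969, -604.164, 236.675] pointing down, gripper open.
Joint ranges: [-3, 3], [-0.9, 2.11], [0.09, 2.58], [-1.31, 4.45], [0.11, 2.69], [-2.54, 2.54]. Speed limits (rad/s): [2.39, 2.39, 3.01, 3.14, 3.14, 3.14].

### API

Orientations are given as a rotation vector (axis times angle).
In Python, from workcell import get_obs, get_image, calibration, close_job, regions_of, place_of gives the robot as it stands.
- The arm moves only by the tool move_arm, never from a script. Its argument "deltas" is a list of rows, each a list of 5 numbers: the closure in counts, from 0 (fully open) to 255 (shut), then the shift along the tool's x, y, z in m, then the turn about the tool's z in rad. In form: [[grip, x, y, z, roll], ...]. A call has 1 to 5 rows; each row is the pose to reach, as a shift and turn from the pose commanded when the call began, along the tool's axes at that moment; what a row does not reach only later rows make up. A row lasts 1/12 s, in which the tool goes at most 41.7 mm and 7.16 degrees, less where a joint would pass 70% of its speed; a pose out of reach is approached as far as the arm can. A call with a gripper value outside its range is refused whole. The fingers move at their own pace and stop on an object; the grip force is fixed at half the most. Time passes only in rows, so rows that repeat a pose let the fingers close. It gives the time, the measured TCP pose, the force and the opening at its end, in the units of the state.
- get_obs(): the state, without advancing time (a new reading comes with each control period).
- get_image(name): name is "scene" or "top" or "wrist"; returns the picture (384x512x3 uint8, blue, green, red); there is no depth.
- calibration(name): a dict with "intrinsics" (3x3 intrinsics, pixels), "world_to_cam" (4x4, takes a point from world to camera coordinates); the wrist camera has in their place "hand_eye" (4x4, takes a point from camera to tool coordinates, whose origin is the TCP and whose axes are the flange's). Camera axes: x right, y down, z forward; pixel columns grow to the right and rows downward; lengths in mm; the calibration is good to about 2 mm. The wrist camera is an equidistant fisheye: a pixel r from the principal point sees the ray r / f radians off the axis. A picture is of the moment at which its call begins: read the wrist's pose just before it. calibration takes no time and is no camera call.
- close_job(): hands the job in, once; it reports no verdict.
Trained networks look in the newest picture that a camera, given by its name, has taken for a name from the list of things; names that differ only in an ending like _2 or _b are one class to them, and where a whole thing is asked for, a point or a joint stands for the part that bears it (a point fixed in the world has none). Each returns a list of dicts, best first, with "conf" (0 to 1); they miss things now and then, are a little off and sometimes report something else, mostly with a low value. They report only what shows in the picture. A call takes as long as a camera call. They do not tell look-alikes from the thing itself.
- regions_of(camera, name): "region" (384x512 bool, what is visible of it).
- place_of(camera, name): "location" ([x, y, z] in mm, in world coordinates, good to about 4 mm: a listed point, or the origin of a listed thing).
The state is a dict: "t": time; "qpos": joint angles; "qvel": joint speeds; "joint_torque": joint torques, N m; "ee_pos": TCP position; "orientation": TCP orientation; "ft_force": force on the tool from outside, world axes, zero at the start; "moment": the same for the moment, N m; "width": finger opening in mm.
Only numpy, scipy, OpenCV 4.12 (cv2) and the standard library are available. Lean on these libraries where they do the work, as an engineer would, in place of code of your own. Each camera call takes 0.05 s, during which the arm holds its last target.

### The job

Close the bearing preload pot with the orange-handled cap: set it in with its two lugs through the two slots in the rim, press it down against the spring, turn it a quarter turn clockwise (seen from above) to the green marks, and let go so that it springs up and seats in its notches. Leave the black plug, which has no lugs, where it stands.

Things in the scene. Friction and masses are not known exactly. Their poses are not given: they have to be found in the camera images.
- cap_grip (a point): Centre of the orange bar on the loose upright cap (180 g): bar 50 mm long (x), 13 thick (y), 28 tall, on the flat top of an aluminium plug 56 mm wide, 45 tall, its nose tapering to 40 mm in the lowest 10. Point: 59 mm over the underside, 14 over the flat top. Two lugs along +x and -x, in line with the bar, 80 mm tip to tip, 10 wide, 12 to 20 mm over the underside. Half a turn about z: the same.
- pot_mouth (a point): Centre of the mouth of the grey round pot (104 mm wide, bolted down), level with its rim, 54 mm over the bench; z up. Hole 62 mm wide with two lug slots 29 mm wide along the pot's +y and -y: the cap enters with its x along the pot's y, either way round, within 12 deg. Locked: cap x along the pot's x (green marks), within 10 deg, cap_grip 32 mm above this point. A stop comes 12 deg beyond.
- follower (a joint): Brass disc on a spring in the pot: 0 = up, 0.019 m = bottomed; it presses up 4 N at 0, 12 N at bottom. Cap_grip above pot_mouth: 47 mm as the lugs reach the rim, 38 resting free on the disc, 19 bottomed. The cap turns only when pressed below 27 mm: press to about 22, turn 90 deg clockwise seen from above, keeping it down, then let it rise; the spring lifts it into notches under the rim (32 mm).
- plug_grip (a point): Centre of the bar of an all-black plug of the cap's shape and size but without lugs, upright on the bench, this point 59 mm over it. Not to be used; leave it where it stands.
Things that resemble listed ones, but are neither listed nor needed, are in the scene too. There is more than one size of the part that bears cap_grip; the job needs the larger.

How it is judged (in metres and radians):
At the end, for the whole second after the job is handed in: The cap is locked in the pot: centred within 10 mm, its bar within 17 degrees of the pot's x axis (the green marks), upright within 8 degrees, and sprung up into the notches with cap_grip 28.5 to 35.5 mm above pot_mouth (horizontal distance between cap_grip and pot_mouth below 0.01 m and z of cap_grip in the frame of pot_mouth between 0.0285 and 0.0355 m and angle between the x axis of cap_grip and the x axis of pot_mouth, either way round below 0.3 rad and angle between cap_grip's own z axis and vertical below 0.14 rad); the robot touches nothing.
It fails at once if the black plug is moved by more than 30 mm (distance of plug_grip from where it was at the start of the episode above 0.03 m).
It also fails if it takes over 48 s, if anything falls off the work surface, if the arm or the gripper's body presses on something with over 40 N, if the wrist force passes 120 N, or if a joint passes its speed limit or range.

## Working session

There is one attempt and no reset: what is moved stays moved. The work goes in short steps, Python scripts to look and compute and a tool call to move; the robot and the scene stay as the last step left them, time stands still between calls to the robot, and variables do not carry over. Pictures are saved under pics/ and viewed, and the job is handed in when it is done.

Besides the shell and the picture viewer there is one more tool, called after ">>>" as name(argument=value, ...), one argument or row to a line, values as JSON. move_arm: Moves the arm, as the interface text tells. Its arguments: {"type":"object","properties":{"deltas":{"type":"array","items":{"type":"array","items":{"type":"number"}}}},"required":["deltas"]}

```bash
mkdir -p pics; ls
python3 - <<'E'
from workcell import *
import cv2,numpy as np
np.set_printoptions(precision=4,suppress=True)
o=get_obs();print(o)
for c in("scene","top"):
    im=get_image(c);cv2.imwrite(f"pics/{c}0.png",im)
    print(calibration(c))
    for n in("cap_grip","pot_mouth","plug_grip"):
        print(c,n,[(round(d["conf"],2),np.round(d["location"],1)) for d in place_of(c,n)])
print(calibration("wrist"))
E
```

```text
pics
{'t': 0.0, 'qpos': array([-1.331 ,  0.4239,  1.6307, -0.    ,  1.0886, -0.019 ]), 'qvel': array([-0.0003, -0.0001, -0.001 ,  0.0003,  0.0013, -0.0008]), 'joint_torque': array([  0.0016, -54.4625, -27.367 ,   0.0643,   0.0228,  -0.0001]), 'ee_pos': array([ 159.8447, -603.6614,  235.9014]), 'orientation': array([-3.1138, -0.4051,  0.0003]), 'ft_force': array([-0.3232, -0.5027, -0.1928]), 'moment': array([-0.0095,  0.0252,  0.0469]), 'width': 87.97586400925144}
{'intrinsics': array([[380.4607,   0.    , 254.1348],
       [  0.    , 380.4607, 186.7452],
       [  0.    ,   0.    ,   1.    ]]), 'world_to_cam': array([[ -0.1341,  -0.9909,  -0.0093, 265.1195],
       [ -0.8144,   0.1155,  -0.5686, 430.6248],
       [  0.5646,  -0.0687,  -0.8225, 622.0962],
       [  0.    ,   0.    ,   0.    ,   1.    ]])}
scene cap_grip [(0.92, array([454.4, 300.8,  57.9])), (0.74, array([405.1, 190.9,  48.2]))]
scene pot_mouth []
scene plug_grip [(0.97, array([605.8, 290.7,  57.7]))]
{'intrinsics': array([[450.4184,   0.    , 261.0475],
       [  0.    , 450.4184, 186.5944],
       [  0.    ,   0.    ,   1.    ]]), 'world_to_cam': array([[ -0.1945,  -0.9809,   0.0018, 278.1203],
       [ -0.9607,   0.1902,  -0.2023, 473.1397],
       [  0.1981,  -0.041 ,  -0.9793, 824.9986],
       [  0.    ,   0.    ,   0.    ,   1.    ]])}
top cap_grip [(0.69, array([402.6, 191. ,  39.1]))]
top pot_mouth [(0.7, array([536.8,  86.1,  51.3]))]
top plug_grip []
{'intrinsics': array([[297.3186,   0.    , 258.378 ],
       [  0.    , 297.3186, 191.8347],
       [  0.    ,   0.    ,   1.    ]]), 'hand_eye': array([[  -0.0005,   -0.9699,   -0.2434,   66.3681],
       [   1.    ,   -0.0004,   -0.0004,    0.8556],
       [   0.0003,   -0.2434,    0.9699, -149.0643],
       [   0.    ,    0.    ,    0.    ,    1.    ]])}
```

View pics/scene0.png

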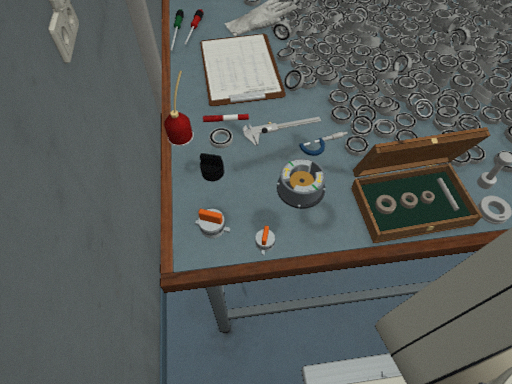

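View pics/top0.png

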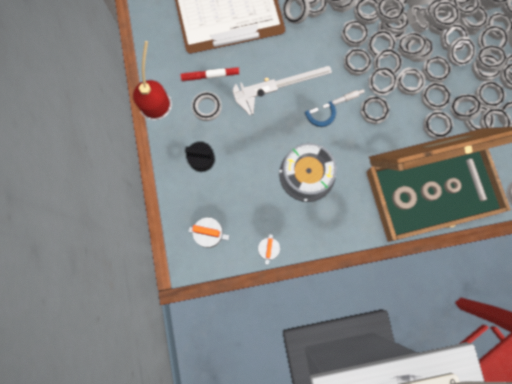

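The big cap is at about (208,232) in the top view, the small look-alike at (269,248), the black plug at (200,156) and the pot at (309,170). I'll zoom in for the angles.

Run:
```python
import cv2,numpy as np
a=cv2.imread("pics/top0.png")
p=cv2.resize(a[130:215,265:355],None,fx=4.4,fy=4.4,interpolation=cv2.INTER_CUBIC)
c=cv2.resize(a[195:280,170:260],None,fx=4.4,fy=4.4,interpolation=cv2.INTER_CUBIC)
cv2.imwrite("pics/z0.png",np.hstack([p,c]))
```

```text
(no output)
```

View pics/z0.png

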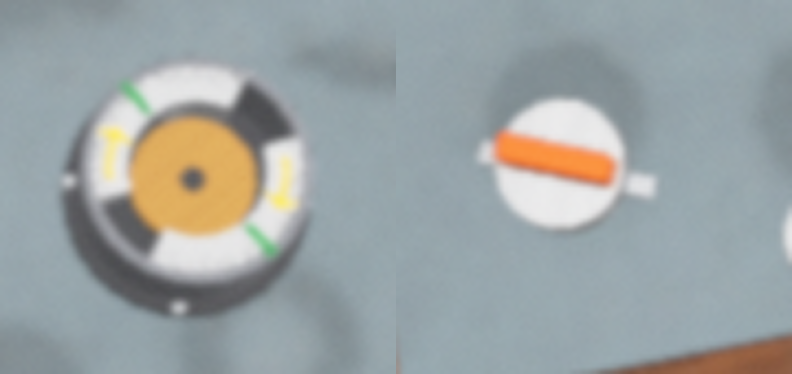

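The left crop shows the pot: green marks at zoomed (135,97) and (262,240), slots at (268,110) and (130,226). The right crop shows the cap bar running from (500,145) to (612,172). I'll back-project these.

```bash
cat > h.py <<'E'
import numpy as np,cv2
from workcell import *
np.set_printoptions(precision=3,suppress=True)
def bp(cam,uv,z):
    c=calibration(cam);K=c["intrinsics"];T=c["world_to_cam"];R=T[:3,:3];t=T[:3,3]
    d=R.T@np.linalg.solve(K,[uv[0],uv[1],1]);o=-R.T@t
    return o+d*(z-o[2])/d[2]
def orange(im,box):
    x0,y0,x1,y1=box
    h=cv2.cvtColor(im,cv2.COLOR_BGR2HSV);m=cv2.inRange(h,(5,140,120),(18,255,255))
    mm=np.zeros_like(m);mm[y0:y1,x0:x1]=m[y0:y1,x0:x1];return mm
E
python3 - <<'E'
from h import *
z=lambda u,v,ox,oy:(ox+(u+.5)/4.4-.5,oy+(v+.5)/4.4-.5)
P=lambda u,v:bp("top",z(u,v,265,130),54)
g1,g2,s1,s2=P(135,97),P(262,240),P(268,110),P(130,226)
print(g1,g2,s1,s2,(g1+g2)/2,(s1+s2)/2)
d=g2-g1;e=s2-s1;print("greens",np.degrees(np.arctan2(d[1],d[0])),np.linalg.norm(d),"slots",np.degrees(np.arctan2(e[1],e[0])),np.linalg.norm(e))
# rim inner plane: disc of brass
for cam,box in(("top",(175,200,235,260)),("scene",(190,200,230,228))):
    im=cv2.imread(f"pics/{cam}0.png");m=orange(im,box)
    ys,xs=np.nonzero(m);W=np.array([bp(cam,(x,y),73 if cam=="top" else 68)[:2] for x,y in zip(xs,ys)])
    r=cv2.minAreaRect(W.astype(np.float32));_,_,vt=np.linalg.svd(W-W.mean(0),full_matrices=False)
    print(cam,len(xs),W.mean(0),r,np.degrees(np.arctan2(vt[0][1],vt[0][0])))
# brass disc
im=cv2.imread("pics/top0.png")
for n in("cap_grip","pot_mouth","plug_grip"):
    pass
E
```

```text
[572.432 101.789  54.   ] [498.057  60.828  54.   ] [555.109  45.09   54.   ] [515.428 116.252  54.   ] [535.245  81.308  54.   ] [535.269  80.671  54.   ]
greens -151.15645512428074 84.9082154907804 slots 119.14461931354441 81.47776666592004
top 152 [451.655 298.741] ((451.5338134765625, 298.7083435058594), (48.95710754394531, 10.776398658752441), 66.73280334472656) 66.15111746706721
scene 130 [453.269 297.996] ((452.8028259277344, 296.9190368652344), (56.312068939208984, 19.677152633666992), 54.229225158691406) -119.32470436374928
```

```bash
cat >> h.py <<'E'
from scipy.spatial.transform import Rotation as Ro
def go(x,y,z,yaw,pr=True):
    """yaw = world heading (deg) of tool y"""
    o=get_obs();R=Ro.from_rotvec(o["orientation"]).as_matrix()
    d=R.T@(np.array([x,y,z])-o["ee_pos"])/1000
    cur=np.degrees(np.arctan2(R[1,1],R[0,1]));r=-((yaw-cur+180)%360-180)
    print("t",round(o["t"],2),"pos",o["ee_pos"],"yaw",round(cur,2),"tilt",np.degrees(np.arccos(-R[2,2])),"w",round(o["width"],1),"F",o["ft_force"],"q6",o["qpos"][5])
    print("delta",d,"roll",np.radians(r))
E
python3 - <<'E'
from h import *
go(480,-200,230,-75);go(452,299,200,-24)
E
```

```text
t 0.4 pos [ 159.945 -604.069  236.529] yaw -75.17 tilt 0.0167260928440213 w 87.6 F [-0.171 -0.219 -0.271] q6 -0.018998647176642607
delta [ 0.413 -0.309  0.007] roll -0.0030122453947544177
t 0.4 pos [ 159.945 -604.069  236.529] yaw -75.17 tilt 0.0167260928440213 w 87.6 F [-0.171 -0.219 -0.271] q6 -0.018998647176642607
delta [ 0.513 -0.798  0.037] roll -0.8931301639118625
```

>>> move_arm(
  deltas=[
    [0, 0.032, -0.024, 0, -0.08],
    [0, 0.064, -0.048, 0, -0.16],
    [0, 0.096, -0.072, 0, -0.24],
    [0, 0.128, -0.096, 0, -0.32],
    [0, 0.16, -0.12, 0, -0.4],
  ],
)

```text
t: 0.82
ee_pos: [284.6, -445.7, 236.8]
orientation: [2.971, 1.021, 0.0]
ft_force: [1.0, -1.5, -0.4]
width: 88.2
```

```bash
python3 -c "
from h import *
go(480,-200,230,-24);go(452,299,200,-24)"
```

```text
t 0.82 pos [ 284.637 -445.715  236.759] yaw -52.07 tilt 0.014009829788665277 w 88.2 F [ 0.975 -1.488 -0.368] q6 -0.1163357100146055
delta [ 0.305 -0.074  0.007] roll -0.4898281217637704
t 0.82 pos [ 284.637 -445.715  236.759] yaw -52.07 tilt 0.014009829788665277 w 88.2 F [ 0.975 -1.488 -0.368] q6 -0.1163357100146055
delta [ 0.59  -0.484  0.037] roll -0.4898281217637704
```

>>> move_arm(
  deltas=[
    [0, 0.038, -0.015, 0, -0.1],
    [0, 0.076, -0.03, 0, -0.2],
    [0, 0.114, -0.045, 0, -0.3],
    [0, 0.152, -0.06, 0, -0.4],
    [0, 0.19, -0.075, 0, -0.48],
  ],
)

```text
t: 1.23
ee_pos: [388.9, -269.9, 237.0]
orientation: [2.641, 1.7, 0.0]
ft_force: [0.5, -0.4, -0.5]
width: 88.0
```

```bash
python3 -c "
from h import *
go(452,299,200,-24)"
```

```text
t 1.23 pos [ 388.916 -269.863  236.963] yaw -24.48 tilt 0.037775378727303154 w 88.0 F [ 0.52  -0.443 -0.47 ] q6 -0.2044927879616539
delta [ 0.544 -0.178  0.037] roll -0.008423310560001746
```

>>> move_arm(
  deltas=[
    [0, 0.038, -0.012, 0, 0],
    [0, 0.076, -0.024, 0, 0],
    [0, 0.114, -0.036, 0, 0],
    [0, 0.152, -0.048, 0, 0],
    [0, 0.19, -0.06, 0, 0],
  ],
)

```text
t: 1.65
ee_pos: [413.2, -72.1, 237.0]
orientation: [2.646, 1.693, 0.001]
ft_force: [1.5, -0.3, 0.4]
width: 87.9
```

>>> move_arm(
  deltas=[
    [0, 0.038, -0.012, 0, 0],
    [0, 0.076, -0.024, 0, 0],
    [0, 0.114, -0.036, 0, 0],
    [0, 0.152, -0.048, 0, 0],
    [0, 0.19, -0.06, 0, 0],
  ],
)

```text
t: 2.07
ee_pos: [438.3, 125.8, 237.0]
orientation: [2.645, 1.694, 0.001]
ft_force: [0.8, -0.2, -0.7]
width: 88.0
```

```bash
python3 -c "
from h import *
go(452,299,180,-24)"
```

```text
t 2.07 pos [438.286 125.839 237.028] yaw -24.74 tilt 0.0497754048760704 w 88.0 F [ 0.754 -0.233 -0.701] q6 0.6853535443746274
delta [ 0.163 -0.06   0.057] roll -0.012880038070885606
```

>>> move_arm(
  deltas=[
    [0, 0.035, -0.012, 0.01, 0],
    [0, 0.07, -0.024, 0.02, 0],
    [0, 0.105, -0.037, 0.03, 0],
    [0, 0.14, -0.05, 0.045, 0],
    [0, 0.163, -0.06, 0.057, -0.01],
  ],
)

```text
t: 2.48
ee_pos: [452.4, 300.1, 179.2]
orientation: [-2.636, -1.708, -0.003]
ft_force: [-0.1, -1.1, -0.2]
width: 87.7
```

>>> move_arm(
  deltas=[
    [50, 0, 0, 0, 0],
    [50, 0, 0, 0, 0],
  ],
)

```text
t: 2.65
ee_pos: [451.5, 297.7, 178.8]
orientation: [2.635, 1.71, -0.003]
ft_force: [0.6, 0.6, 0.5]
width: 77.3
```

```bash
cat >> h.py <<'E'
def wray(uv,T):
    c=calibration("wrist");K=c["intrinsics"];H=c["hand_eye"]
    a=np.array([(uv[0]-K[0,2])/K[0,0],(uv[1]-K[1,2])/K[1,1]]);th=np.hypot(*a)
    d=np.array([*(a/max(th,1e-9)*np.sin(th)),np.cos(th)])
    M=T@H;return M[:3,3],M[:3,:3]@d
def wbp(uv,z,T):
    o,d=wray(uv,T);return o+d*(z-o[2])/d[2]
def wT():
    o=get_obs();T=np.eye(4);T[:3,:3]=Ro.from_rotvec(o["orientation"]).as_matrix();T[:3,3]=o["ee_pos"];return T
E
python3 -c "
from h import *
T=wT();im=get_image('wrist');cv2.imwrite('pics/w1.png',im);np.save('w1.npy',T)
go(452,299,61,-24)
print([(d['conf'],d['location']) for d in place_of('wrist','cap_grip')])
m=orange(im,(0,0,512,384));n,l,s,c=cv2.connectedComponentsWithStats(m)
for i in range(1,n):
  if s[i,4]<100: continue
  ys,xs=np.nonzero(l==i);W=np.array([wbp((x,y),73,T)[:2] for x,y in zip(xs,ys)])
  v=np.linalg.svd(W-W.mean(0),full_matrices=False)[2][0]
  print(s[i],W.mean(0),cv2.minAreaRect(W.astype(np.float32)),np.degrees(np.arctan2(v[1],v[0])))
"
```

```text
t 2.7 pos [451.739 296.783 179.423] yaw -24.12 tilt 0.0633632679025677 w 73.4 F [ 0.089 -0.07   1.069] q6 0.9804433867409297
delta [ 0.002 -0.001  0.118] roll -0.002010624801795834
[(0.72, [450.9, 300.7, 62.7]), (0.66, [401.3, 189.0, 44.0])]
[407   0  45  23 384] [679.381 396.847] ((682.6153564453125, 395.3378601074219), (62.92015075683594, 16.38825798034668), 1.2365891933441162) -170.79899026379425
[253 160  14  56 729] [455.019 301.667] ((454.8858642578125, 301.50958251953125), (50.0113410949707, 11.490011215209961), 66.31459045410156) -112.57537916260455
```

View pics/w1.png

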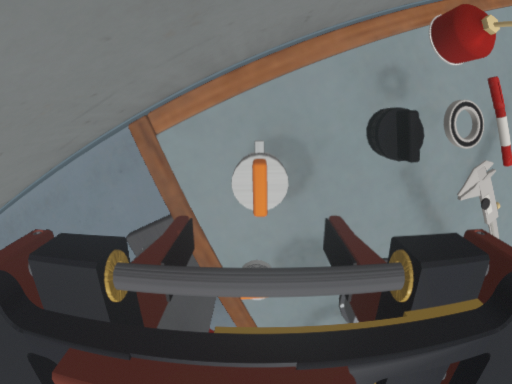

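>>> move_arm(
  deltas=[
    [50, 0.004, 0, 0.03, -0.02],
    [50, 0.004, 0, 0.06, -0.02],
    [50, 0.004, 0, 0.07, -0.02],
    [50, 0.004, 0, 0.07, -0.02],
  ],
)

```text
t: 3.08
ee_pos: [452.5, 298.5, 108.1]
orientation: [-2.622, -1.731, 0.007]
ft_force: [0.3, 0.7, 0.3]
width: 70.6
```

```bash
python3 -c "
from h import *
T=wT();go(453.5,300.5,61,-23)
im=get_image('wrist');cv2.imwrite('pics/w2.png',im)
m=orange(im,(100,50,400,250));n,l,s,c=cv2.connectedComponentsWithStats(m)
for i in range(1,n):
  if s[i,4]<100: continue
  ys,xs=np.nonzero(l==i);W=np.array([wbp((x,y),73,T)[:2] for x,y in zip(xs,ys)])
  v=np.linalg.svd(W-W.mean(0),full_matrices=False)[2][0]
  print(s[i],W.mean(0),cv2.minAreaRect(W.astype(np.float32)),np.degrees(np.arctan2(v[1],v[0])))
"
```

```text
t 3.08 pos [452.541 298.471 108.074] yaw -23.13 tilt 0.2633207110824352 w 70.6 F [0.255 0.747 0.265] q6 0.964971548358994
delta [0.002 0.    0.047] roll -0.002324769220629662
[ 204   50  102   46 1091] [486.281 391.425] ((488.29193115234375, 392.4923400878906), (67.35264587402344, 15.347792625427246), 0.1160176619887352) 174.65820345051134
[ 250  174   19   76 1341] [455.823 303.452] ((455.410400390625, 302.7192077636719), (51.766258239746094, 11.744836807250977), 67.34571838378906) -113.12221139897238
```

View pics/w2.png

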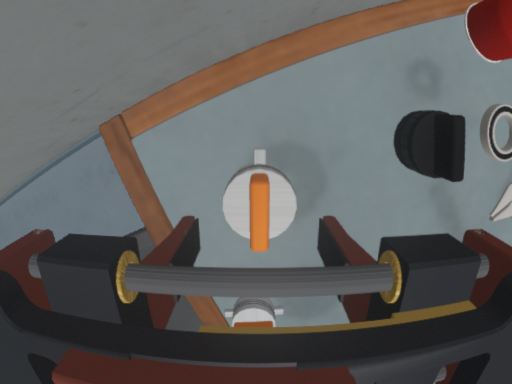

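>>> move_arm(
  deltas=[
    [50, 0.003, 0, 0.025, 0],
    [50, 0.003, 0, 0.047, 0],
    [50, 0.003, 0, 0.047, 0],
    [255, 0.003, 0, 0.047, 0],
    [255, 0.003, 0, 0.047, 0],
  ],
)

```text
t: 3.55
ee_pos: [456.0, 303.6, 64.5]
orientation: [2.621, 1.733, 0.003]
ft_force: [-0.4, 0.4, 0.1]
width: 60.5
```

>>> move_arm(
  deltas=[
    [255, 0, 0, 0, 0],
    [255, 0, 0, 0, 0],
    [255, 0, 0, 0, 0],
    [255, 0, 0, 0, 0],
    [255, 0, 0, 0, 0],
  ],
)

```text
t: 3.97
ee_pos: [455.1, 303.4, 63.1]
orientation: [2.62, 1.733, 0.001]
ft_force: [-0.2, -0.3, -0.5]
width: 27.1
```

```bash
python3 -c "
from h import *
go(454,301,130,-23)
"
```

```text
t 3.97 pos [455.078 303.398  63.053] yaw -23.03 tilt 0.029554237511067127 w 27.1 F [-0.174 -0.336 -0.488] q6 0.9681901263488301
delta [-0.003 -0.    -0.067] roll -0.0005135938840444069
```

>>> move_arm(
  deltas=[
    [255, -0.001, 0, 0.002, 0],
    [255, -0.001, 0, 0.002, 0],
    [255, -0.001, 0, 0.002, 0],
    [255, -0.001, 0, 0.002, 0],
    [255, -0.001, 0, 0.002, 0],
  ],
)

```text
t: 4.38
ee_pos: [454.3, 302.2, 60.4]
orientation: [-2.62, -1.733, 0.001]
ft_force: [-0.1, 0.2, -1.8]
width: 12.6
```

```bash
python3 -c "
from h import *
go(454,301,140,-23)
"
```

```text
t 4.38 pos [454.338 302.221  60.411] yaw -23.04 tilt 0.036207538069220085 w 12.6 F [-0.062  0.239 -1.762] q6 0.9671923321001994
delta [-0.001  0.    -0.08 ] roll -0.0006409665999700611
```

>>> move_arm(
  deltas=[
    [255, 0, 0, -0.02, 0],
    [255, 0, 0, -0.05, 0],
    [255, 0, 0, -0.08, 0],
    [255, 0, 0, -0.1, 0],
    [255, 0, 0, -0.1, 0],
  ],
)

```text
t: 4.8
ee_pos: [456.7, 303.8, 164.6]
orientation: [2.62, 1.733, 0.011]
ft_force: [1.6, 0.8, -2.4]
width: 13.0
```

```bash
python3 -c "
from h import *
go(536,82,160,29)
T=wT();im=get_image('wrist');cv2.imwrite('pics/w3.png',im)
im=get_image('top');cv2.imwrite('pics/t3.png',im[100:330,130:380])
"
```

```text
t 4.8 pos [456.741 303.796 164.621] yaw -23.03 tilt 0.4127663825485903 w 13.0 F [ 1.562  0.843 -2.414] q6 0.967199603269115
delta [-0.173  0.16   0.004] roll -0.9081444176187262
```

View pics/w3.png

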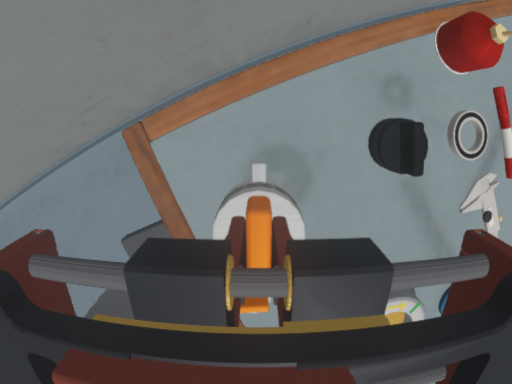

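View pics/t3.png

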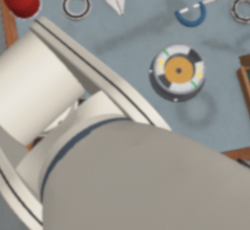

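```bash
python3 -c "
from h import *
for uv,z in [((259,197),-12.6),((256,312),-12.6),((259,163),43.4),((259,183),28.4)]:
  o,d=wray(uv,np.eye(4)); print(uv,o+d*(z-o[2])/d[2])
T=wT();P=(T@np.array([0,0,0,1]))[:3];print(P)
# pot from wrist image: nets
print([(d['conf'],d['location']) for d in place_of('wrist','pot_mouth')],[(d['conf'],d['location']) for d in place_of('top','pot_mouth')])
"
```

```text
(259, 197) [ 28.859   0.955 -12.6  ]
(256, 312) [-38.111  -0.709 -12.6  ]
(259, 163) [36.768  1.08  43.4  ]
(259, 183) [26.668  1.046 28.4  ]
[454.626 302.42  160.78 ]
[(0.78, [535.6, 81.2, 54.7])] [(0.82, [539.0, 86.5, 51.5])]
```

```bash
python3 -c "
from h import *
for uv,z in [((259,197),15.4),((259,163),40.4),((259,163),48),((259,183),15.4),((259,183),30)]:
  o,d=wray(uv,np.eye(4)); print(uv,z,o+d*(z-o[2])/d[2])
im=cv2.imread('pics/w3.png');cv2.imwrite('pics/w3z.png',cv2.resize(im[140:330,190:330],None,fx=3.1,fy=3.1,interpolation=cv2.INTER_CUBIC))
"
```

```text
(259, 197) 15.4 [21.311  1.015 15.4  ]
(259, 163) 40.4 [37.215  1.071 40.4  ]
(259, 163) 48 [36.075  1.088 48.   ]
(259, 183) 15.4 [29.519  1.015 15.4  ]
(259, 183) 30 [26.314  1.047 30.   ]
```

View pics/w3z.png

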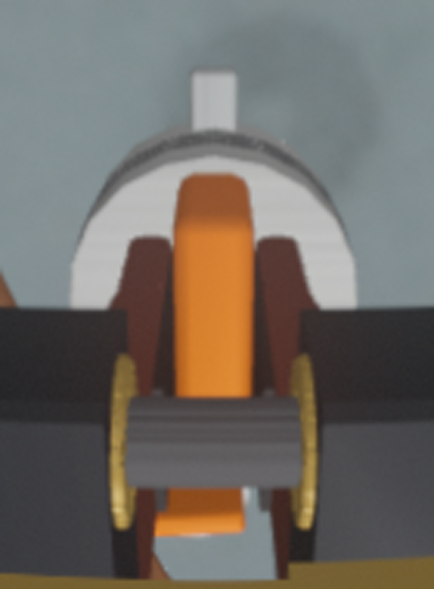

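>>> move_arm(
  deltas=[
    [255, -0.02, 0.02, 0, -0.09],
    [255, -0.046, 0.046, 0, -0.18],
    [255, -0.072, 0.072, 0, -0.27],
    [255, -0.098, 0.098, 0, -0.36],
    [255, -0.124, 0.124, 0, -0.45],
  ],
)

```text
t: 5.42
ee_pos: [519.3, 138.0, 158.7]
orientation: [-2.16, -2.278, 0.005]
ft_force: [-0.5, 0.1, -1.7]
width: 12.9
```

```bash
python3 -c "
from h import *
go(564,29,161,29)
"
```

```text
t 5.42 pos [519.34  138.    158.706] yaw 3.04 tilt 0.19768278028919212 w 12.9 F [-0.501  0.115 -1.669] q6 0.1844665993499663
delta [-0.111  0.039 -0.002] roll -0.45307467492583453
```

>>> move_arm(
  deltas=[
    [255, -0.025, 0.009, -0.001, -0.1],
    [255, -0.05, 0.018, -0.002, -0.2],
    [255, -0.08, 0.027, -0.002, -0.3],
    [255, -0.1, 0.035, -0.002, -0.4],
    [255, -0.111, 0.039, -0.002, -0.453],
  ],
)

```text
t: 5.83
ee_pos: [564.3, 28.2, 160.6]
orientation: [-1.596, -2.703, 0.003]
ft_force: [-0.6, 0.7, -2.2]
width: 13.2
```

>>> move_arm(
  deltas=[
    [255, 0, 0, 0, 0],
    [255, 0, 0, 0, 0],
    [255, 0, 0, 0, 0],
  ],
)

```text
t: 6.08
ee_pos: [563.4, 31.2, 161.4]
orientation: [-1.602, -2.7, 0.002]
ft_force: [-0.1, 0.2, -3.1]
width: 12.8
```

```bash
python3 -c "
from h import *
T=wT();np.save('w4.npy',T);im=get_image('wrist');cv2.imwrite('pics/w4.png',im)
go(533.7,84,161,29)
print([(d['conf'],d['location']) for d in place_of('wrist','pot_mouth')])
"
```

```text
t 6.13 pos [563.514  31.516 161.723] yaw 28.67 tilt 0.11314226546202495 w 12.8 F [ 0.307 -0.312 -1.949] q6 -0.4658522797607878
delta [ 0.06  -0.001  0.001] roll -0.005763961148047872
[(0.57, [531.0, 78.8, 53.0])]
```

View pics/w4.png

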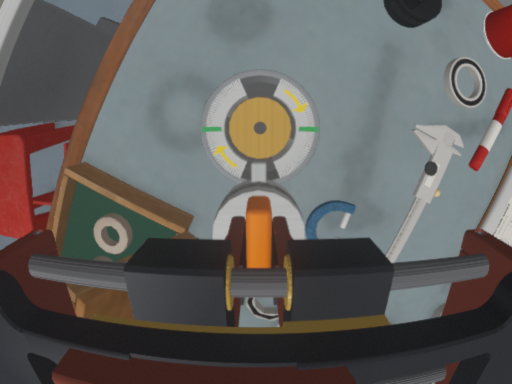

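```bash
python3 -c "
from h import *
T=np.load('w4.npy');im=cv2.imread('pics/w4.png')
for uv in[(211,129),(308,129),(260,128)]: print(uv,wbp(uv,54,T))
a,b=wbp((204,129),54,T),wbp((316.5,129),54,T);print(np.degrees(np.arctan2(*(b-a)[1::-1])),np.linalg.norm(b-a))
for uv,z in [((259,196.5),15.4),((259,208.7),-12.6),((259,190.6),15.4),((259,162.6),48.4)]:
  o,d=wray(uv,np.eye(4)); print(uv,z,(o+d*(z-o[2])/d[2]))
print(np.linalg.inv(T)@np.r_[wbp((260,128),54,T),1])
cv2.imwrite('pics/w4z.png',cv2.resize(im[60:220,190:330],None,fx=3.7,fy=3.7,interpolation=cv2.INTER_CUBIC))
"
```

```text
(211, 129) [499.943  61.607  54.   ]
(308, 129) [573.543 101.769  54.   ]
(260, 128) [536.924  82.222  54.   ]
28.64130694845848 97.53855920920323
(259, 196.5) 15.4 [21.261  0.362 15.4  ]
(259, 208.7) -12.6 [ 22.693   0.292 -12.6  ]
(259, 190.6) 15.4 [24.741  0.362 15.4  ]
(259, 162.6) 48.4 [35.932  0.446 48.4  ]
[ 57.265   1.458 107.469   1.   ]
```

View pics/w4z.png

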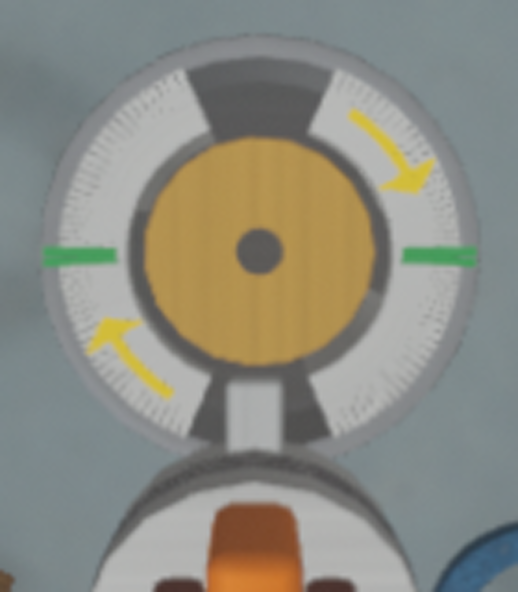

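>>> move_arm(
  deltas=[
    [255, 0.02, 0, 0, 0],
    [255, 0.04, 0, 0.01, 0],
    [255, 0.055, 0, 0.02, 0],
    [255, 0.06, 0, 0.03, 0],
    [255, 0.06, 0, 0.03, 0],
  ],
)

```text
t: 6.6
ee_pos: [533.6, 84.6, 130.9]
orientation: [-1.597, -2.702, 0.003]
ft_force: [-0.5, -0.5, -1.9]
width: 12.8
```

>>> move_arm(
  deltas=[
    [255, 0, 0, 0, 0],
    [255, 0, 0, 0, 0],
  ],
)

```text
t: 6.77
ee_pos: [536.3, 83.2, 133.0]
orientation: [1.601, 2.702, 0.0]
ft_force: [0.3, 0.3, -2.5]
width: 13.0
```

```bash
python3 -c "
from h import *
T=wT();np.save('w5.npy',T);im=get_image('wrist');cv2.imwrite('pics/w5z.png',cv2.resize(im[130:330,180:340],None,fx=3,fy=3,interpolation=cv2.INTER_CUBIC))
go(534.5,83.5,115,28.7)
im=get_image('scene');cv2.imwrite('pics/s5z.png',cv2.resize(im[110:220,240:370],None,fx=4,fy=4,interpolation=cv2.INTER_CUBIC))
"
```

```text
t 6.82 pos [536.459  83.028 133.14 ] yaw 28.68 tilt 0.06573538916710955 w 12.9 F [-0.575  0.305 -1.575] q6 -0.3688000323147741
delta [ 0.001 -0.002  0.018] roll -0.0002906340683423893
```

View pics/w5z.png

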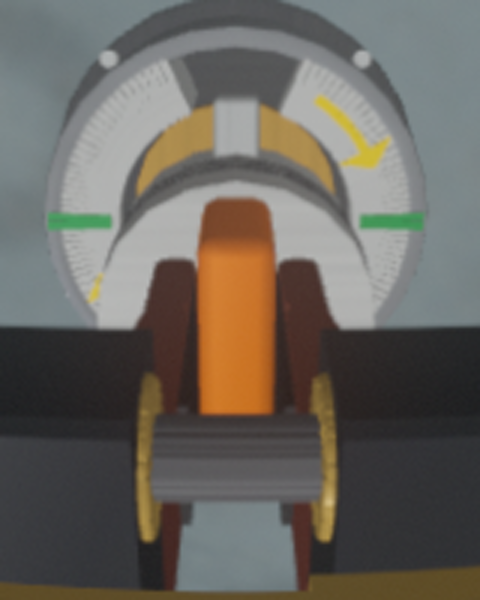

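View pics/s5z.png

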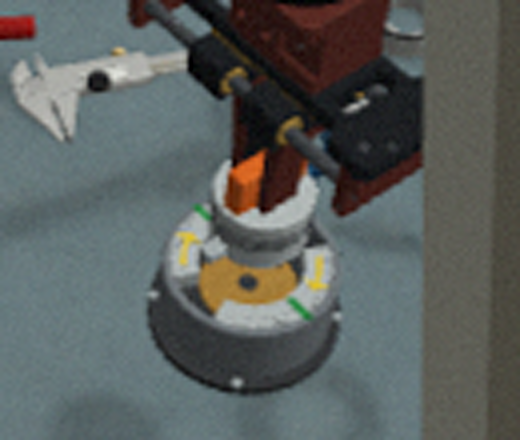

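```bash
python3 -c "
from h import *
T=np.load('w5.npy')
for uv,z in [((258.5,203.3),T[2,3]-54),((258.5,196.5),15.4),((258.5,190.6),15.4)]:
  o,d=wray(uv,np.eye(4)); print(uv,z,(o+d*(z-o[2])/d[2]))
"
```

```text
(258.5, 203.3) 78.96192171501349 [-1.401  0.126 78.962]
(258.5, 196.5) 15.4 [21.26   0.079 15.4  ]
(258.5, 190.6) 15.4 [24.74  0.08 15.4 ]
```

>>> move_arm(
  deltas=[
    [255, 0.0015, 0, 0.008, 0],
    [255, 0.0015, 0, 0.016, 0],
    [255, 0.0015, 0, 0.024, 0],
    [255, 0.0015, 0, 0.028, 0],
    [255, 0.0015, 0, 0.028, 0],
  ],
)

```text
t: 7.28
ee_pos: [533.9, 84.4, 103.2]
orientation: [-1.601, -2.701, 0.003]
ft_force: [-0.5, -0.8, -2.2]
width: 12.8
```

```bash
python3 -c "
from h import *
T=wT();np.save('w6.npy',T);im=get_image('wrist');cv2.imwrite('pics/w6z.png',cv2.resize(im[130:330,180:340],None,fx=3,fy=3,interpolation=cv2.INTER_CUBIC))
go(534.5,83.5,77,28.7);print(get_obs()['moment'])
im=get_image('scene');cv2.imwrite('pics/s6z.png',cv2.resize(im[110:220,240:370],None,fx=4,fy=4,interpolation=cv2.INTER_CUBIC))
"
```

```text
t 7.33 pos [534.363  84.509 103.756] yaw 28.7 tilt 0.1014045581778614 w 13.1 F [ 0.134  0.602 -2.465] q6 -0.3660117600391181
delta [-0.001 -0.     0.027] roll -5.2121025455177027e-05
[ 0.016 -0.132  0.053]
```

View pics/w6z.png

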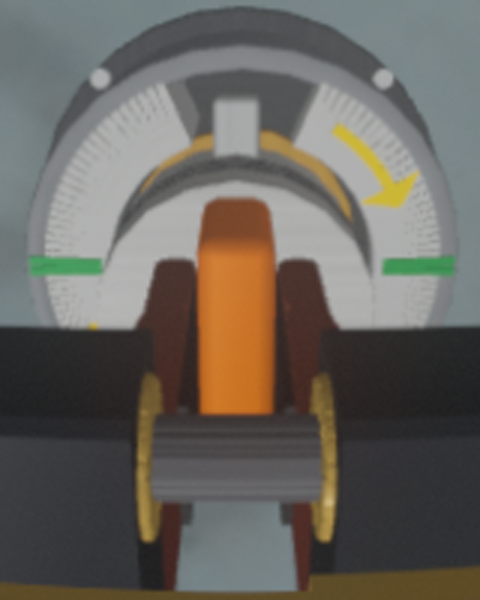

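View pics/s6z.png

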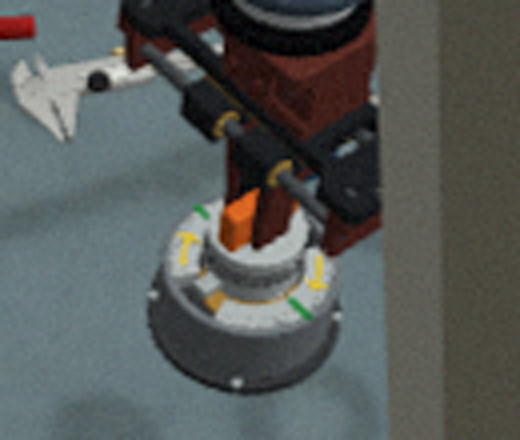

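```bash
python3 -c "
from h import *
T=np.load('w6.npy')
for uv,z in [((260.5,218.4),T[2,3]-54),((259.5,190.6),15.4),((259.5,196.5),15.4),((259.5,162.6),48.4)]:
  o,d=wray(uv,np.eye(4)); print(uv,z,(o+d*(z-o[2])/d[2]))
"
```

```text
(260.5, 218.4) 49.15162642322248 [-3.78   1.506 49.152]
(259.5, 190.6) 15.4 [24.74   0.648 15.4  ]
(259.5, 196.5) 15.4 [21.26   0.649 15.4  ]
(259.5, 162.6) 48.4 [35.931  0.782 48.4  ]
```

>>> move_arm(
  deltas=[
    [255, -0.0005, 0.0006, 0.004, 0],
    [255, -0.0005, 0.0006, 0.008, 0],
    [255, -0.0005, 0.0006, 0.012, 0],
    [255, -0.0005, 0.0006, 0.012, 0],
  ],
)

```text
t: 7.72
ee_pos: [535.9, 84.6, 92.3]
orientation: [1.601, 2.703, 0.0]
ft_force: [-0.6, 0.3, 2.1]
width: 13.0
```

```bash
python3 -c "
from h import *
go(534.5,83.5,77,28.7);print(get_obs()['moment'])
"
```

```text
t 7.72 pos [535.898  84.559  92.299] yaw 28.71 tilt 0.020306370886796526 w 13.0 F [-0.582  0.292  2.101] q6 -0.366475226434112
delta [-0.    -0.002  0.015] roll 0.00017013081446067642
[ 0.001 -0.059  0.003]
```

>>> move_arm(
  deltas=[
    [255, 0, 0, 0.004, 0],
    [255, 0, 0, 0.008, 0],
    [255, 0, 0, 0.012, 0],
    [255, 0, 0, 0.0155, 0],
    [255, 0, 0, 0.0155, 0],
  ],
)

```text
t: 8.13
ee_pos: [536.1, 84.6, 77.1]
orientation: [1.601, 2.702, 0.001]
ft_force: [-1.3, -0.4, 8.1]
width: 12.7
```

>>> move_arm(
  deltas=[
    [255, 0, 0, 0, 0],
    [255, 0, 0, 0, 0],
  ],
)

```text
t: 8.3
ee_pos: [536.1, 84.6, 77.5]
orientation: [1.601, 2.702, 0.001]
ft_force: [-1.3, -0.0, 7.4]
width: 12.9
```

```bash
python3 -c "
from h import *
go(534.5,83.5,77,28.7);print(get_obs()['moment'])
"
```

```text
t 8.3 pos [536.072  84.595  77.54 ] yaw 28.71 tilt 0.0460833958993045 w 12.9 F [-1.266 -0.05   7.428] q6 -0.3664424172925178
delta [-0.    -0.002  0.001] roll 9.359013112337326e-05
[-0.126  0.206  0.063]
```

>>> move_arm(
  deltas=[
    [255, 0, 0, 0.0015, 0],
    [255, 0, 0.0004, 0.0015, 0.11],
    [255, -0.0001, 0.0007, 0.0015, 0.22],
    [255, -0.0002, 0.0011, 0.0015, 0.33],
    [255, -0.0003, 0.0014, 0.0015, 0.44],
  ],
)

```text
t: 8.72
ee_pos: [538.0, 85.0, 76.3]
orientation: [2.158, 2.282, 0.002]
ft_force: [-0.1, -1.3, 8.3]
width: 12.8
```

```bash
python3 -c "
from h import *
go(534.5,83.5,76,-61.3);print(get_obs()['moment'])
im=get_image('wrist');cv2.imwrite('pics/w7z.png',cv2.resize(im[130:330,180:340],None,fx=3,fy=3,interpolation=cv2.INTER_CUBIC))
"
```

```text
t 8.72 pos [537.987  85.017  76.302] yaw 3.2 tilt 0.11303038676480819 w 12.8 F [-0.15  -1.289  8.316] q6 0.07934817033096565
delta [-0.001 -0.004  0.   ] roll 1.1256591819602686
[-0.197  0.067  0.002]
```

View pics/w7z.png

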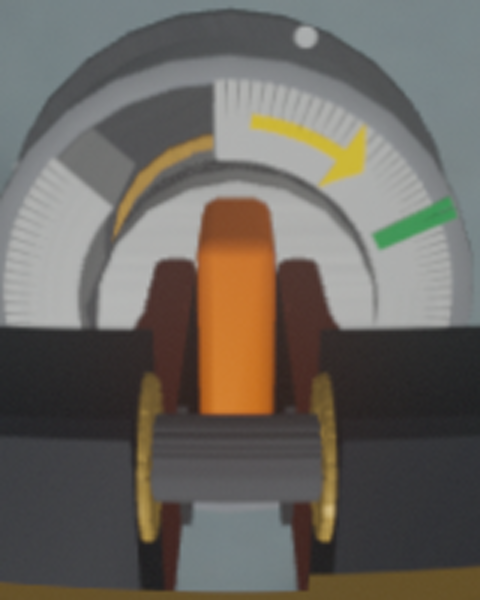

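>>> move_arm(
  deltas=[
    [255, 0, 0.0002, 0, 0.11],
    [255, -0.0001, 0.0005, 0, 0.22],
    [255, -0.0002, 0.0008, 0, 0.33],
    [255, -0.0003, 0.0011, 0, 0.44],
    [255, -0.0005, 0.0014, 0, 0.55],
  ],
)

```text
t: 9.18
ee_pos: [539.5, 84.6, 76.4]
orientation: [2.697, 1.61, 0.003]
ft_force: [-0.6, -0.0, 8.0]
width: 12.8
```

>>> move_arm(
  deltas=[
    [255, 0, 0.0002, 0, 0.11],
    [255, -0.0001, 0.0005, 0, 0.22],
    [255, -0.0002, 0.0008, 0, 0.33],
    [255, -0.0003, 0.0011, 0, 0.44],
    [255, -0.0005, 0.0014, 0, 0.54],
  ],
)

```text
t: 9.6
ee_pos: [540.5, 83.5, 76.3]
orientation: [3.029, 0.832, 0.003]
ft_force: [-0.6, 0.1, 8.3]
width: 12.9
```

>>> move_arm(
  deltas=[
    [255, 0, 0, 0, 0],
    [255, 0, 0, 0, 0],
  ],
)

```text
t: 9.77
ee_pos: [540.5, 83.5, 76.4]
orientation: [3.027, 0.84, 0.003]
ft_force: [0.5, -1.0, 6.9]
width: 13.0
```

```bash
python3 -c "
from h import *
go(534.5,83.5,76,-61.3);print(get_obs()['moment'])
im=get_image('wrist');cv2.imwrite('pics/w8z.png',cv2.resize(im[130:330,180:340],None,fx=3,fy=3,interpolation=cv2.INTER_CUBIC))
"
```

```text
t 9.77 pos [540.483  83.542  76.353] yaw -58.99 tilt 0.12442608270233518 w 13.0 F [ 0.499 -1.01   6.876] q6 1.1611102761632988
delta [-0.005 -0.003  0.   ] roll 0.04034317987206587
[-0.056  0.105 -0.093]
```

View pics/w8z.png

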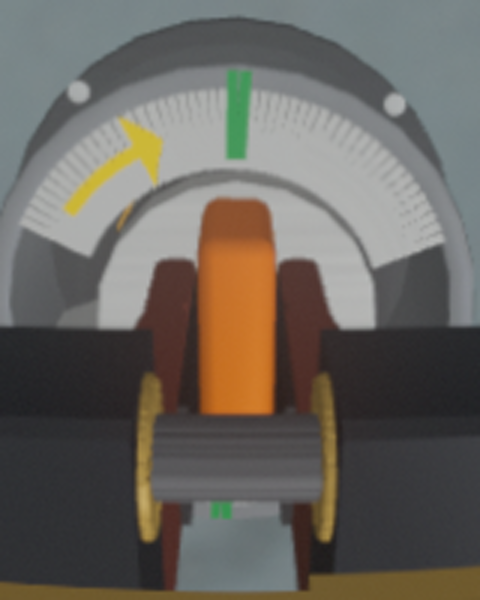

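>>> move_arm(
  deltas=[
    [255, -0.001, 0, 0, 0.04],
    [255, -0.001, 0, -0.003, 0.04],
    [255, -0.001, 0, -0.006, 0.04],
    [255, -0.001, 0, -0.009, 0.04],
    [255, -0.001, 0, -0.0105, 0.04],
  ],
)

```text
t: 10.23
ee_pos: [540.0, 83.1, 87.0]
orientation: [3.043, 0.78, 0.005]
ft_force: [2.5, 0.9, 3.9]
width: 12.7
```

>>> move_arm(
  deltas=[
    [255, 0, 0, 0, 0],
    [255, 0, 0, 0, 0],
  ],
)

```text
t: 10.4
ee_pos: [539.8, 83.1, 86.6]
orientation: [3.043, 0.78, 0.004]
ft_force: [2.7, -0.1, 4.0]
width: 12.7
```

```bash
python3 -c "
from h import *
go(534.5,83.5,87.4,-61.3);print(get_obs()['moment'])
"
```

```text
t 10.4 pos [539.786  83.069  86.564] yaw -61.25 tilt 0.15090302664693678 w 12.7 F [ 2.672 -0.05   4.003] q6 1.1998446350340053
delta [-0.004 -0.003 -0.001] roll 0.0009199795907608214
[ 0.112 -0.624  0.028]
```

Force is as expected for a spring load with the lugs almost up. Now I'll open the jaws in place and then back off upwards.

>>> move_arm(
  deltas=[
    [140, 0, 0, 0, 0],
    [140, 0, 0, 0, 0],
    [140, 0, 0, 0, 0],
    [140, 0, 0, 0, 0],
    [140, 0, 0, 0, 0],
  ],
)

```text
t: 10.82
ee_pos: [538.0, 82.8, 85.9]
orientation: [-3.043, -0.78, 0.002]
ft_force: [0.2, 0.2, 4.4]
width: 38.8
```

```bash
python3 -c "
from h import *
go(534.5,83.5,87.4,-61.3)
im=get_image('wrist');cv2.imwrite('pics/w9z.png',cv2.resize(im[130:330,180:340],None,fx=3,fy=3,interpolation=cv2.INTER_CUBIC))
"
```

```text
t 10.82 pos [538.049  82.831  85.906] yaw -61.24 tilt 0.06856187207080276 w 38.8 F [0.219 0.18  4.441] q6 1.1998594878034208
delta [-0.003 -0.002 -0.001] roll 0.0009693721276319493
```

View pics/w9z.png

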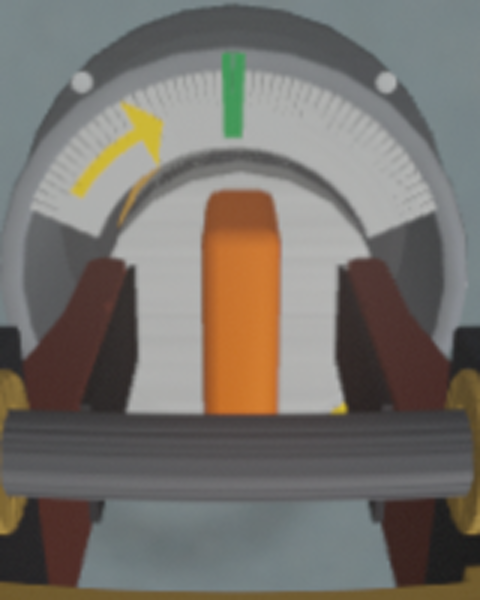

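The fingertips are still resting on the cap's flat top (4.4 N). I'll back off straight up.

>>> move_arm(
  deltas=[
    [140, 0, 0, -0.004, 0],
    [120, 0, 0, -0.012, 0],
    [120, 0, 0, -0.03, 0],
    [120, 0, 0, -0.06, 0],
    [120, 0, 0, -0.09, 0],
  ],
)

```text
t: 11.28
ee_pos: [537.5, 82.7, 176.7]
orientation: [-3.043, -0.78, 0.004]
ft_force: [0.0, -0.3, 0.1]
width: 46.3
```

>>> move_arm(
  deltas=[
    [120, -0.04, 0, -0.01, 0],
    [120, -0.08, 0, -0.02, 0],
    [120, -0.08, 0, -0.02, 0],
    [120, -0.08, 0, -0.02, 0],
  ],
)

```text
t: 11.62
ee_pos: [467.1, 43.8, 197.3]
orientation: [3.044, 0.778, 0.001]
ft_force: [-0.4, 0.9, 0.6]
width: 46.7
```

```bash
python3 -c "
from h import *
go(534.5,83.5,87.4,-61.3)
T=wT();np.save('w10.npy',T);im=get_image('wrist');cv2.imwrite('pics/w10.png',im)
print([(d['conf'],d['location']) for d in place_of('wrist','cap_grip')],[(d['conf'],d['location']) for d in place_of('wrist','pot_mouth')])
im=get_image('scene');cv2.imwrite('pics/s10z.png',cv2.resize(im[110:220,240:370],None,fx=4,fy=4,interpolation=cv2.INTER_CUBIC))
print([(d['conf'],d['location']) for d in place_of('scene','cap_grip')])
"
```

```text
t 11.62 pos [467.067  43.784 197.251] yaw -61.32 tilt 0.04212584859676924 w 46.7 F [-0.391  0.915  0.59 ] q6 1.1383120118365042
delta [ 0.078 -0.003  0.11 ] roll -0.0002950198943356978
[(0.9, [398.8, 188.5, 44.5]), (0.81, [535.0, 82.6, 88.6])] []
[(0.96, [405.7, 188.7, 49.4]), (0.57, [536.9, 84.2, 82.2])]
```

View pics/w10.png

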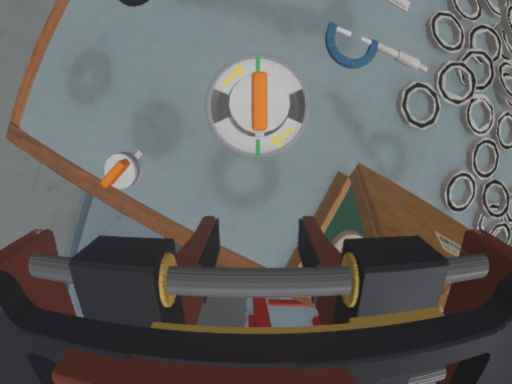

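View pics/s10z.png

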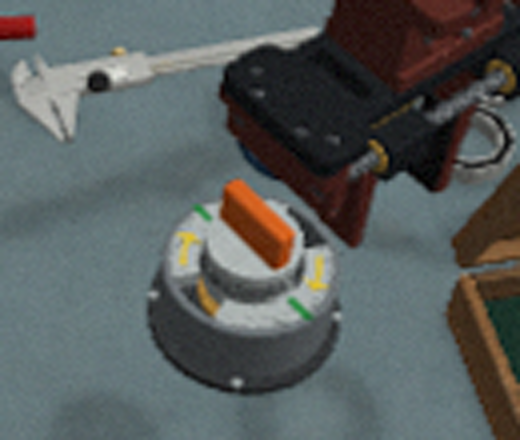

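```bash
python3 -c "
from h import *
T=np.load('w10.npy');im=cv2.imread('pics/w10.png');h=cv2.cvtColor(im,cv2.COLOR_BGR2HSV)
m=orange(im,(235,60,285,140));ys,xs=np.nonzero(m);
for z in (95,100,105):
  W=np.array([wbp((x,y),z,T)[:2] for x,y in zip(xs,ys)]).astype(np.float32);r=cv2.minAreaRect(W);print(z,r)
ta=get_image('top');cv2.imwrite('pics/t11.png',cv2.resize(ta[110:260,160:360],None,fx=3.5,fy=3.5))
m=orange(ta,(285,145,335,195));ys,xs=np.nonzero(m)
for z in (95,100,105):
  W=np.array([bp('top',(x,y),z)[:2] for x,y in zip(xs,ys)]).astype(np.float32);print('top',z,cv2.minAreaRect(W) if len(W) else None)
print('plug',[(d['conf'],d['location']) for d in place_of('scene','plug_grip')],get_obs()['t'])
"
```

```text
95 ((539.5156860351562, 81.82977294921875), (48.53324890136719, 11.704085350036621), 28.712997436523438)
100 ((539.2352294921875, 81.68936157226562), (47.56781768798828, 11.471261024475098), 28.712947845458984)
105 ((538.9547119140625, 81.54891204833984), (46.60239791870117, 11.238447189331055), 28.71299171447754)
top 95 ((536.1179809570312, 82.4165267944336), (47.19061279296875, 14.274550437927246), 28.38745880126953)
top 100 ((534.937255859375, 83.24724578857422), (46.8986701965332, 14.186250686645508), 28.387470245361328)
top 105 ((533.75634765625, 84.07798767089844), (46.606689453125, 14.097923278808594), 28.387483596801758)
plug [(0.84, [602.8, 290.5, 57.2])] 11.9667
```

View pics/t11.png

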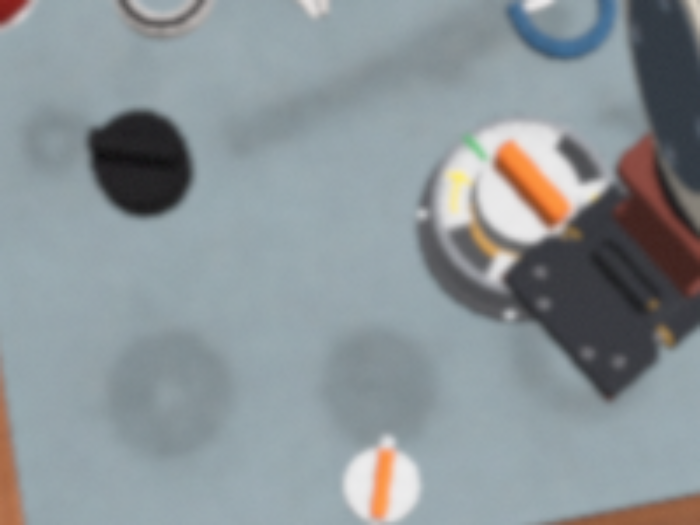

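```bash
python3 -c "
from workcell import *
print(close_job())"
```

```text
the job is handed in; nothing more can be done
None
```

I locked the larger orange-handled cap in the pot and handed the job in at about 12 s. The arm was clear of everything, with about 1 N or less on the wrist.

I gripped the cap by its bar and set it in with the lugs through the slots. I pressed it to about 22 mm by arm height, turned it 90° clockwise, let it rise and released it.

**Last checks**
- **Angle:** the bar measured 28.4–28.7° in the world frame, against about 28.7–28.8° for the pot's green marks.
- **Centring:** the top camera puts the bar within about 2 mm of the pot centre. The raw wrist picture puts it up to 4 mm off. Both are inside the 10 mm limit.
- **Height:** about 32 mm, taken from the fingertips touching the cap's flat top just after release. The networks gave less certain values of 34.6 mm (wrist camera) and 28.2 mm (scene camera), and 28.2 mm is just under the 28.5 mm limit. I relied on the contact height.
- **Upright:** I judged this only by eye in the pictures; it looks level.
- **Black plug:** it still stands where it was. The network's two readings differ by 3 mm, which is within its error.

**Disagreement:** while pressing, the spring force read about 1 N lower than the stated depth implies. I pressed 1.5 mm further before turning, and the turn went freely.

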